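# Return the yellow readout from the clip rail to the scale

### The job

Pull the yellow-topped readout straight up off the rail, out of its sprung catches, and set it gently on the empty sloped shelf at the front of the scale: sitting flat and square on the shelf, not overhanging its sides, close against the lip, with its keys at the lip end. Leave the blue readout clipped on the rail and do not disturb the scoop, the jar or the brush.

Things in the scene. Friction and masses are not known exactly. Their poses are not given: they have to be found in the camera images.
- yellow_readout: Readout to move: black box, yellow top band, 48 (x) by 56 (y) by 66 mm high, about 0.22 kg. Origin: centre of its underside; z up, y along the rail, -x to the keys. Grip its smooth part, 28 to 66 mm up, 48 by 56 mm, across either pair of sides. Below, a slot along y, 10 mm wide, 28 mm deep, straddles the rail; along each x side at the bottom an 8 mm round bead, 24 mm out, is held by the catches
- yellow_readout_keys (a point): Middle of the row of three keys on the yellow readout's top, 16 mm to -x of its centre and 66 mm above its underside
- blue_readout: The other readout, same shape with a blue top band, at the other place on the rail, 130 mm away; same origin and axes; it stays there
- rail: Fixed grey base, 130 (x) by 270 (y) by 30 mm high, with a 6 mm thick rail 22 mm above it along y. Origin: centre of underside; z up. Readouts stand on the base at y = +65 and -65 mm, axes parallel. At each, two sprung rollers (either x side, black housings to 55 mm out, 18 mm above the base) hold the beads. A straight upward pull of 12 to 16 N frees it within 7 mm; clear of the rail after 22 mm
- scale: Black and yellow bench scale fixed to the bench, about 170 mm wide; its weighing pan, 130 mm square with its top at 64 mm, is centred 125 mm to +x of the origin. Origin: on the bench, right under the middle of the sloped shelf; z up, x from the shelf to the pan
- shelf: Grey sloped shelf at the scale's front, 68 (x, up the slope) by 76 mm (y), sides open. Origin: middle of its surface, 70 mm above the bench; z normal to it. Tilted 0.35 rad, low edge to -x. Along that edge a yellow lip, 6 mm thick, 8 mm high, inner face at x = -28 mm: a readout touching it has its origin at x = -4 mm. A readout does not slide on the slope by itself
- scoop: White flared weighing scoop with nuts, about 130 mm square and 50 mm high, standing on the scale's pan; origin: centre of its underside
- jar: White jar with red cap, 56 mm across and 70 mm high, standing on the bench on the robot's side; origin: centre of its underside
- brush: Small hand brush about 130 mm long, lying on the bench between rail and scale; origin: under its middle

How it is judged:
By the outcome, as a careful person would: the job done as asked, in the order asked, and still so for the second after the job is handed in, with the robot touching nothing.
It also fails if it takes over 38 s, if anything falls off the work surface, if the arm or the gripper's body presses on something with over 40 N, if the wrist force passes 120 N, or if a joint passes its speed limit or range.

### The arm

A 7-joint arm with a two-finger parallel gripper is mounted at the origin on the work surface. World frame = base frame: x ahead of the robot, y to its left, z up, the work surface at z = 0. Lengths are in m, angles in rad, forces in N, time in s.
With the tool pointing down it reaches from about 0.4 to 0.9 m from the base axis. Payload 5.6 kg.
Tool frame: the origin (TCP) lies midway between the tips of the shut fingers; the grasp point (between the pads) lies 19 mm behind it; y points along the fingers, z is the direction in which the jaws open and shut, and the axes are right-handed (so a half turn about y gives the same grasp; the last joint's range is limited). The gripper opens to 92 mm and grips with 3 to 60 N. Pads are 20 mm wide; open, the fingers measure 128 mm over their backs; the gripper's body (75 mm by 189 mm) begins 69 mm behind the grasp point.
Start: joints at [1.109, 0.468, -0.012, 1.603, 0.006, 1.071, -0.056], TCP at [0.264, -0.594, 0.215] pointing down, gripper open.
Joint ranges: [-2.53, 2.53], [-0.31, 2.02], [-1.57, 1.55], [0.28, 2.44], [-1.29, 4.43], [0.15, 1.84], [-2.92, 2.92]. Speed limits (rad/s): [2.57, 2.57, 3.14, 3.14, 3.14, 3.14, 3.14].

### API

Orientations are given as a 3x3 rotation matrix whose columns are the frame's x, y, z axes.
In Python, from station import env, effector, solver, viewer, workorder, search_frame, tip_of gives the robot as it stands. Calls block until the motion is done:
- env.reach(position, orientation): joint-space move of the TCP to a pose.
- env.movel(position, frame=None, rate=0.15): straight line of the TCP; frame=None keeps the orientation; rate is the mean speed in m/s.
- env.goto_joints(angles): joint-space move.
- effector.release() and effector.grasp(squeeze=None): open the fingers fully, or close them until they stop; squeeze is the grip in N (None keeps the last).
- env.pause(seconds).
- solver.inverse_kinematics(position, orientation): joint angles nearest the present ones, or None.
- env.sense(): the state.
- viewer.read_camera(name): name is "side" or "top" or "wrist"; returns (picture, depth): 384x512x3 uint8, red, green, blue; 384x512 float32, m along the optical axis (not along the pixel's ray), 0 where there is no reading.
- viewer.camera_info(name): a dict with "intrinsics" (3x3 intrinsics, pixels), "eye" and "rotation" of the camera in the world; the wrist camera has in their place "T_tool_cam" (4x4, takes a point from camera to tool coordinates, whose origin is the TCP and whose axes are the tool frame's). Camera axes: x right, y up, looking along -z (the intrinsics and any distortion apply to the point x, -y, -z); pixel columns grow to the right and rows downward; lengths in m; the calibration is good to about 2 mm. The wrist camera is an equidistant fisheye: a pixel r from the principal point sees the ray r / f radians off the axis. A picture is of the moment at which its call begins: read the wrist's pose just before it. camera_info takes no time and is no camera call.
A pose or a line that the arm cannot do raises env.PlanningError and nothing moves.
- workorder.finish_job(): hands the job in, once; it reports no verdict.
Trained networks look in the newest picture that a camera, given by its name, has taken for a name from the list of things; names that differ only in an ending like _2 or _b are one class to them, and where a whole thing is asked for, a point or a joint stands for the part that bears it (a point fixed in the world has none). Each returns a list of dicts, best first, with "score" (0 to 1); they miss things now and then, are a little off and sometimes report something else, mostly with a low value. They report only what shows in the picture. A call takes as long as a camera call.
- search_frame(camera, name): "at" ([x, y, z] in m, in world coordinates, good to about 4 mm: the middle of the surface that is visible of it).
- tip_of(camera, name): "at" ([x, y, z] in m, in world coordinates, good to about 4 mm: a listed point, or the origin of a listed thing).
The state is a dict: "t": time; "joint_positions": joint angles; "joint_velocities": joint speeds; "tau": joint torques, N m; "ee_pos": TCP position; "tcp_rot": TCP orientation; "wrist_force": force on the tool from outside, world axes, zero at the start; "moment": the same for the moment, N m; "gripper_width": finger opening in m.
Only numpy, scipy, OpenCV 4.12 (cv2) and the standard library are available. Lean on these libraries where they do the work, as an engineer would, in place of code of your own. Each camera call takes 0.05 s, during which the arm holds its last target. There are 200 camera calls.

## Working session

There is one attempt and no reset: what is moved stays moved. The work goes in short steps, each a Python script; the robot and the scene stay as the last script left them, time stands still between calls to the robot, and variables do not carry over. Pictures are saved under pics/ and viewed, about 8 in all and at most 12, crops included, and the job is handed in when it is done.

```bash
ls; mkdir -p pics; python3 - <<'E'
from station import env, viewer, search_frame, tip_of
import cv2, numpy as np
np.set_printoptions(precision=4,suppress=True)
ims=[]
for c in ("top","side"):
    p,d=viewer.read_camera(c); cv2.imwrite(f"pics/{c}0.png",p[...,::-1]); np.save(f"pics/{c}0.npy",d)
    i=viewer.camera_info(c); print(c,i)
    for n in ["yellow_readout","yellow_readout_keys","blue_readout","rail","scale","shelf","scoop","jar","brush"]:
        print(n,"S",[(np.round(r["at"],4).tolist(),round(r["score"],2)) for r in search_frame(c,n)[:2]],"T",[(np.round(r["at"],4).tolist(),round(r["score"],2)) for r in tip_of(c,n)[:2]])
    ims.append(p)
s=env.sense(); print(s)
E
```

```text
pics
top {'intrinsics': array([[430.779 ,   0.    , 256.5696],
       [  0.    , 430.779 , 188.5116],
       [  0.    ,   0.    ,   1.    ]]), 'eye': array([0.3584, 0.0057, 0.9961]), 'rotation': array([[ 0.0056,  0.9809, -0.1945],
       [-0.9999,  0.0079,  0.0111],
       [ 0.0124,  0.1944,  0.9808]])}
yellow_readout S [([0.5731, -0.1434, 0.0944], 0.92)] T [([0.5776, -0.148, 0.0318], 0.69)]
yellow_readout_keys S [([0.5748, -0.1443, 0.095], 0.98)] T [([0.5592, -0.1482, 0.096], 0.67)]
blue_readout S [([0.583, -0.2695, 0.0959], 0.64)] T [([0.5868, -0.2732, 0.0309], 0.92)]
rail S [([0.5704, -0.2082, 0.0274], 0.94)] T [([0.5845, -0.2067, -0.0029], 0.62)]
scale S [([0.6518, 0.2175, 0.0466], 0.74)] T [([0.597, 0.2461, -0.003], 0.57)]
shelf S [([0.5982, 0.2391, 0.0713], 0.64)] T [([0.5965, 0.2389, 0.0683], 0.81)]
scoop S [([0.7291, 0.2309, 0.0822], 0.94)] T [([0.7183, 0.2215, 0.0635], 0.66)]
jar S [([0.3336, 0.2523, 0.0677], 0.85)] T [([0.3298, 0.2629, -0.0015], 0.77), ([0.405, 0.0012, 0.0014], 0.43)]
brush S [([0.4207, 0.0043, 0.0223], 0.69)] T [([0.4064, 0.005, 0.0076], 0.83)]
side {'intr
[... 961 characters left out ...]
4, 0.2738, 0.0444], 0.96)] T [([0.3404, 0.2567, -0.0062], 0.59)]
brush S [([0.4104, 0.0068, 0.0187], 0.6)] T []
{'t': 1.9, 'joint_positions': array([ 1.109 ,  0.4675, -0.0116,  1.6027,  0.006 ,  1.0714, -0.0563]), 'joint_velocities': array([ 0.0005, -0.0014, -0.0003, -0.0001,  0.0003,  0.0003, -0.0009]), 'tau': array([ -0.0003, -52.0405,  -0.0125, -24.4051,  -0.0566,   0.0114,
         0.    ]), 'ee_pos': array([ 0.2643, -0.5939,  0.2146]), 'tcp_rot': array([[-0.9136,  0.    ,  0.4066],
       [-0.4066, -0.0001, -0.9136],
       [ 0.    , -1.    ,  0.0001]]), 'wrist_force': array([-0.0541,  0.5023, -0.2061]), 'moment': array([ 0.0117,  0.0014, -0.0145]), 'gripper_width': 0.09153240397250213}
```

View pics/top0.png

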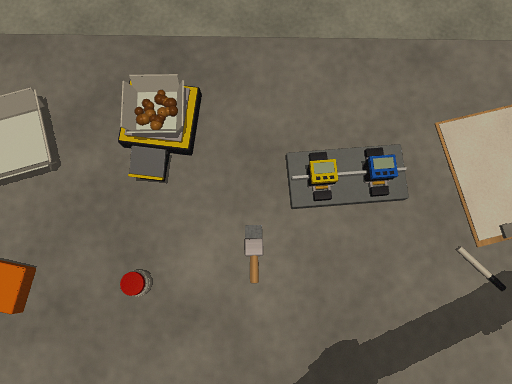

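View pics/side0.png

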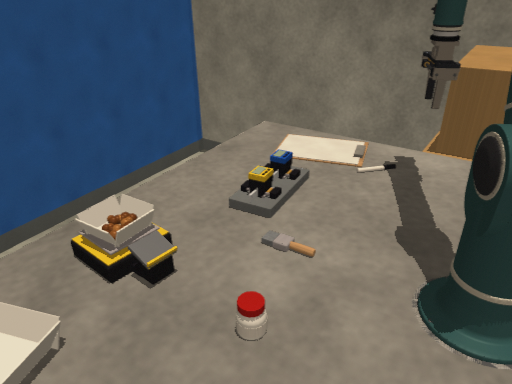

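The top view shows the yellow readout at about (323,170) and the blue one at (382,166) on the base. The shelf is at (148,164), the scoop at (155,105), the jar at (133,283) and the brush at (254,250). The network positions agree with this. Next I refine the yaws and positions from depth.

```bash
cat > h.py <<'E'
import numpy as np, cv2
from station import viewer
np.set_printoptions(precision=4,suppress=True)
def cloud(c,d):
    i=viewer.camera_info(c);K=i["intrinsics"];v,u=np.mgrid[:384,:512]
    p=np.stack([(u-K[0,2])/K[0,0]*d,-(v-K[1,2])/K[1,1]*d,-d],-1)
    P=p@i["rotation"].T+i["eye"]; P[d<=0]=np.nan; return P
def rect(Q):
    (c,s,a)=cv2.minAreaRect((Q[:,:2]*1000).astype(np.float32)); return np.array(c),np.array(s),a
def ball(P,c,r): return np.linalg.norm(P[...,:2]-np.array(c),axis=-1)<r
E
python3 - <<'E'
from h import *
from scipy.optimize import least_squares
for c in("top","side"):
    d=np.load(f"pics/{c}0.npy");im=cv2.imread(f"pics/{c}0.png")[...,::-1].astype(int);P=cloud(c,d);z=P[...,2]
    hsv=cv2.cvtColor(im.astype(np.uint8),cv2.COLOR_RGB2HSV)
    yel=(hsv[...,0]>20)&(hsv[...,0]<33)&(hsv[...,1]>150)
    blu=(hsv[...,0]>100)&(hsv[...,0]<125)&(hsv[...,1]>130)
    print(c,"bench z",np.nanmedian(z[ball(P,[.45,.12],.05)]))
    for n,ctr in(("yel",[.577,-.148]),("blu",[.587,-.272])):
        m=ball(P,ctr,.045)&(z>.088)&(z<.104); Q=P[m]; print(n,"top",m.sum(),rect(Q),"z",np.median(Q[:,2]),"mean",Q.mean(0), "pct",np.percentile(Q[:,0],[2,98]),np.percentile(Q[:,1],[2,98]))
    m=ball(P,[.585,-.21],.17)&(z>.022)&(z<.038);print("base",m.sum(),rect(P[m]),np.median(z[m]))
    # shelf: grey, iterative plane
    m=ball(P,[.597,.24],.028)&(z>.05)&(z<.1);Q=P[m]
    for _ in range(4):
        q=Q.mean(0);n=np.linalg.svd(Q-q)[2][2];n*=np.sign(n[2]);Q=Q[abs((Q-q)@n)<.004]
    print("shelf n",n,"tilt",np.arccos(n[2]),"yaw",np.arctan2(-n[1],-n[0]),"z@.597,.24",q[2]-((np.array([.597,.24])-q[:2])@n[:2])/n[2])
    X=np.array([-n[0],-n[1],0]);X/=np.linalg.norm(X);X=X*np.cos(.35)+np.array([0,0,np.sin(.35)]);Y=np.cross(n,X)
    m=ball(P,[.59,.24],.07)&(abs((P-q)@n)<.005);print("shelf surf rect",m.sum(),"x",np.percentile((P[m]-q)@X,[2,98]),"y",np.percentile((P[m]-q)@Y,[2,98]), "mean",P[m].mean(0),rect(P[m]))
    m=ball(P,[.60,.24],.07)&yel&(((P-q)@X)<-.01);Q=P[m];L=np.polyfit(Q[:,1],Q[:,0],1);print("lip",m.sum(),Q.mean(0),"slope",L[0],rect(Q),"n-off",np.median((Q-q)@n))
    m=ball(P,[.72,.225],.13)&(z>.035)&(z<.075)&(((P-q)@X)>.03);print("pan",m.sum(),rect(P[m]))
E
```

```text
top bench z 0.00011792666419108144
yel top 596 (array([ 578.2527, -148.5364]), array([48.8797, 56.7153]), 4.873763084411621) z 0.09644715009029609 mean [ 0.5772 -0.1481  0.0963] pct [0.5539 0.6014] [-0.1755 -0.1213]
blu top 599 (array([ 589.3439, -278.0023]), array([49.3553, 56.9564]), 4.249585151672363) z 0.09660793090368736 mean [ 0.5885 -0.2769  0.0963] pct [0.5649 0.6132] [-0.3051 -0.2494]
base 3921 (array([ 584.4811, -213.5874]), array([131.7776, 270.5522]), 5.068287372589111) 0.030320120533668837
shelf n [-0.3435  0.0399  0.9383] tilt 0.35312321494765264 yaw -0.11564958458142979 z@.597,.24 0.06926767942361572
shelf surf rect 980 x [-0.0264  0.0346] y [-0.0391  0.0345] mean [0.6017 0.2374 0.071 ] (array([600.2197, 237.9176]), array([77.152 , 64.0525]), 83.80103302001953)
lip 113 [0.5682 0.2403 0.0644] slope 0.10941046819052537 (array([569.1793, 241.5222]), array([75.7345, 12.8488]), 80.57074737548828) n-off 0.007821189385802124
pan 2680 (array([717.2448, 224.5998]), array([170.8068, 168.3998]), 83.47123718261719)
side bench z 0.0003715829467137999
yel top 227 (array([ 578.373 , 
[... 264 characters left out ...]
n [ 0.5865 -0.2683  0.0952] pct [0.5646 0.6132] [-0.3017 -0.244 ]
base 1081 (array([ 582.1012, -208.817 ]), array([129.747 , 273.7223]), 4.526134014129639) 0.030145623235331764
shelf n [-0.3377  0.0434  0.9402] tilt 0.3474678197514594 yaw -0.12773748869137275 z@.597,.24 0.0699016598712461
shelf surf rect 909 x [-0.0347  0.0322] y [-0.0344  0.0395] mean [0.5995 0.2446 0.0705] (array([610.8479, 240.911 ]), array([77.528 , 93.8975]), 82.17633819580078)
lip 170 [0.5674 0.2492 0.0638] slope 0.12544991132386518 (array([569.7867, 246.0879]), array([74.0972, 13.1733]), 83.17291259765625) n-off 0.006164343287909057
pan 1901 (array([719.4164, 230.0466]), array([167.9868, 155.9303]), 83.29375457763672)
```

```bash
cat >> h.py <<'E'
from scipy.spatial.transform import Rotation as Rn
from station import env, effector, solver, search_frame, tip_of
M=np.array([[-1,0,0],[0,0,-1],[0,-1,0.]])
AY=.085; RY=Rn.from_euler("z",AY).as_matrix()
RS=(Rn.from_euler("z",-.120)*Rn.from_euler("y",-.35)).as_matrix()
YEL=np.array([.5783,-.147,.030]); SH=np.array([.5965,.2395,.0697])
def tcp(R,o,h=.030): return o+R@[0,0,h], R@M   # TCP h above underside => grasp point h+19mm
E
python3 - <<'E'
from h import *
for o,R,h in((YEL,RY,.03),(SH,RS,.03),(SH,RS,.12)): print(solver.inverse_kinematics(*tcp(R,o,h)))
env.reach(*tcp(RY,YEL,.15)); s=env.sense(); print(s["t"],s["ee_pos"],s["joint_positions"])
p,d=viewer.read_camera("wrist"); cv2.imwrite("pics/w0.png",p[...,::-1]);np.save("pics/w0.npy",d)
print(viewer.camera_info("wrist"))
for n in("yellow_readout","yellow_readout_keys","blue_readout"):print(n,tip_of("wrist",n)[:1])
i=viewer.camera_info("wrist");K=i["intrinsics"];v,u=np.mgrid[:384,:512];x=(u-K[0,2]);y=(v-K[1,2]);r=np.hypot(x,y)+1e-9;th=r/K[0,0]
t=np.tan(th)/r; P=np.stack([x*t*d,-y*t*d,-d],-1);T=i["T_tool_cam"];P=(P@T[:3,:3].T+T[:3,3])@s["tcp_rot"].T+s["ee_pos"];P[d<=0]=np.nan
z=P[...,2]
for ctr in(YEL,[.589,-.276]):
    m=ball(P,ctr[:2],.045)&(z>.088)&(z<.104)
    if m.sum()>20: print(m.sum(),rect(P[m]),np.median(z[m]),P[m].mean(0))
E
```

```text
[ 0.306   0.5815 -0.1485  1.8349  0.1216  0.7339 -1.3946]
[-0.3211  0.4909 -0.2902  1.9645  0.7337  0.5416 -2.8579]
[-1.1451  0.3435  0.6708  2.0182 -0.0017  0.5681 -2.2229]
3.875 [ 0.5781 -0.1484  0.18  ] [ 0.342   0.427  -0.1901  1.7602  0.0962  0.9634 -1.374 ]
{'intrinsics': array([[297.3186,   0.    , 260.8738],
       [  0.    , 297.3186, 190.4279],
       [  0.    ,   0.    ,   1.    ]]), 'T_tool_cam': array([[ 0.0013, -0.9712, -0.2384, -0.0668],
       [ 0.    ,  0.2384, -0.9712, -0.1714],
       [ 1.    ,  0.0012,  0.0003,  0.0009],
       [ 0.    ,  0.    ,  0.    ,  1.    ]])}
yellow_readout [{'at': [0.5807, -0.1459, 0.03], 'score': 0.57}]
yellow_readout_keys [{'at': [0.5593, -0.1497, 0.0976], 'score': 0.58}]
blue_readout [{'at': [0.5918, -0.2776, 0.03], 'score': 0.7}]
3346 (array([ 579.1945, -147.4198]), array([48.1013, 55.5516]), 5.116084098815918) 0.09758279821699348 [ 0.5805 -0.1474  0.0974]
2738 (array([ 590.2794, -276.5054]), array([49.0984, 57.4522]), 5.044876575469971) 0.09752487355802172 [ 0.5914 -0.2736  0.0971]
```

View pics/w0.png

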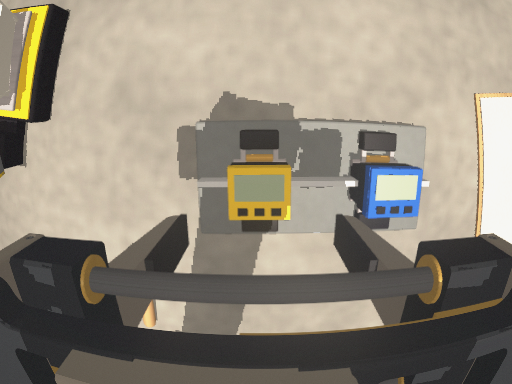

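The wrist view shows the yellow readout at about (259,191) and the blue one at (391,190). Wrist depth gives the yellow one at (0.579, -0.147) with yaw 0.088, matching the other cameras. The last joint would end close to its range limit at the shelf, so I check the half-turned grasp first and then go down.

```bash
sed -i 's/^AY=.085/AY=.087/; s/^YEL=.*; SH/YEL=np.array([.5788,-.1472,.030]); SH/' h.py
python3 - <<'E'
from h import *
F=np.diag([-1,1,-1.])
for f in(np.eye(3),F):
  for o,R,h in((YEL,RY,.03),(YEL,RY,.15),(SH,RS,.03),(SH,RS,.1)):
    p,r=tcp(R,o,h); print(solver.inverse_kinematics(p,r@f))
s=env.sense();print(s["t"],s["ee_pos"])
E
```

```text
[ 0.3218  0.5841 -0.1691  1.8325  0.1386  0.7364 -1.4065]
[ 0.3412  0.4278 -0.1915  1.759   0.0963  0.9638 -1.3722]
[-0.5621  0.467   0.0093  1.9808  0.4884  0.4641 -2.659 ]
[-0.3769  0.3559 -0.2479  1.973   0.5542  0.6255 -2.7111]
[ 1.0265  1.1165 -1.3364  1.7876  1.1572  1.268   1.0151]
[ 1.0375  0.8653 -1.3257  1.7156  0.8765  1.2908  1.1722]
[-0.0398  0.5724 -0.6544  1.9464  0.9901  0.6807  0.1013]
[ 0.009   0.4519 -0.7316  1.9493  0.8349  0.7535  0.2179]
4.075 [ 0.5781 -0.1479  0.18  ]
```

```bash
python3 - <<'E'
from h import *
def rep(n):
    s=env.sense();print(n,round(s["t"],2),s["ee_pos"],"F",s["wrist_force"],"M",s["moment"],"w",round(s["gripper_width"],4));return s
env.movel(*tcp(RY,YEL,.030),rate=.10); rep("down")
effector.grasp(55); s=rep("grasp")
p,R=tcp(RY,YEL,.030)
if .05<s["gripper_width"]<.06:
    for dz,r in((.012,.03),(.04,.05)):
        env.movel(p+[0,0,dz],R,rate=r); s=rep(dz)
    env.movel(p+[0,0,.12],R,rate=.15); s=rep("up")
P,d=viewer.read_camera("wrist"); cv2.imwrite("pics/w1.png",P[...,::-1])
P,d=viewer.read_camera("side"); cv2.imwrite("pics/s1.png",P[...,::-1])
cv2.imwrite("pics/m1.png",np.hstack([cv2.imread("pics/w1.png")[:,60:460],cv2.imread("pics/s1.png")[60:252,180:380].repeat(2,0).repeat(2,1)]))
E
```

```text
down 5.42 [ 0.5794 -0.1473  0.0607] F [-0.1737  0.6178  0.2433] M [0.0228 0.0018 0.0032] w 0.092
grasp 6.06 [ 0.5789 -0.1471  0.0601] F [-0.0377  0.482   0.8542] M [ 0.0704  0.0945 -0.0553] w 0.0553
0.012 6.61 [ 0.5788 -0.1473  0.0724] F [-0.3249 -0.3845 -2.1729] M [0.0197 0.0004 0.035 ] w 0.0559
0.04 7.32 [ 0.5787 -0.1472  0.1   ] F [ 0.1373  0.7471 -2.1863] M [0.0811 0.0318 0.0366] w 0.0555
up 8.0 [ 0.5781 -0.1471  0.1791] F [-0.8482 -0.2516 -3.6015] M [ 0.0187  0.0281 -0.0691] w 0.0557
```

View pics/m1.png

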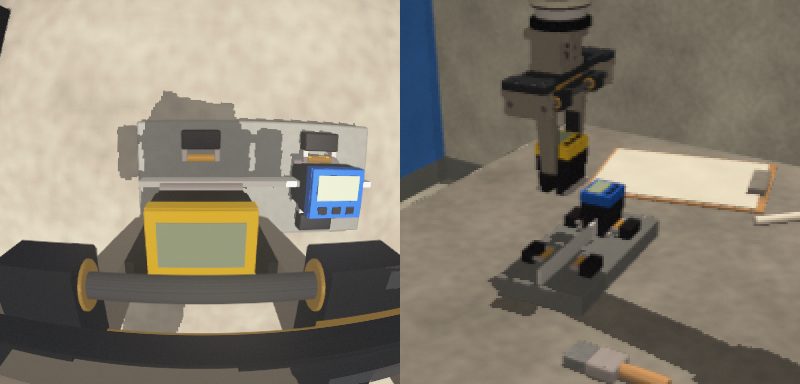

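The readout is free and held: the wrist view shows its top band at about (200,240), and the side crop shows it clear of the rail with blue still clipped on. I move over the shelf and measure the readout in the hand and the shelf.

```bash
cat >> h.py <<'E'
def wcloud(d,s):
    i=viewer.camera_info("wrist");K=i["intrinsics"];v,u=np.mgrid[:384,:512];x=u-K[0,2];y=v-K[1,2];r=np.hypot(x,y)+1e-9
    t=np.tan(r/K[0,0])/r; P=np.stack([x*t*d,-y*t*d,-d],-1);T=i["T_tool_cam"];Pt=P@T[:3,:3].T+T[:3,3];Pt[d<=0]=np.nan
    return Pt, Pt@s["tcp_rot"].T+s["ee_pos"]
def plane(Q,tol=.003,k=5):
    for _ in range(k):
        q=Q.mean(0);n=np.linalg.svd(Q-q,full_matrices=False)[2][2];Q=Q[abs((Q-q)@n)<tol]
    return q,n,len(Q)
E
python3 - <<'E'
from h import *
off=SH+RS@[0.001,0,0]
env.reach(*tcp(RS,off,.09)); s=env.sense(); print(s["t"],s["ee_pos"],tcp(RS,off,.09)[0],s["joint_positions"],s["wrist_force"])
p,d=viewer.read_camera("wrist");cv2.imwrite("pics/w2.png",p[...,::-1]);np.save("pics/w2.npy",d)
Pt,P=wcloud(d,s)
m=(abs(Pt[...,0])<.035)&(abs(Pt[...,2])<.026)&(Pt[...,1]>-.046)&(Pt[...,1]<-.026)
q,n,k=plane(Pt[m]);Q=Pt[m];print("held top (tool) n",n,"q",q,k,"x ext",np.percentile(Q[:,0],[1,99]),"z",np.percentile(Q[:,2],[1,99]))
m=ball(P,SH[:2],.06)&(P[...,2]>.05)&(P[...,2]<.1)&(Pt[...,1]>.01)
L=(P-SH)@RS
hsv=cv2.cvtColor(p,cv2.COLOR_RGB2HSV);yel=(hsv[...,0]>20)&(hsv[...,0]<33)&(hsv[...,1]>150)
ms=(abs(L[...,2])<.004)&(abs(L[...,0])<.045)&(abs(L[...,1])<.05);Q=L[ms];print("shelf local",ms.sum(),np.percentile(Q,[2,50,98],axis=0))
if ms.sum()>50: print(plane(Q))
ml=yel&(abs(L[...,0]+.03)<.02)&(abs(L[...,1])<.05)&(L[...,2]>-.02)&(L[...,2]<.02);print("lip",ml.sum(), np.percentile(L[ml],[5,50,95],axis=0) if ml.sum()>5 else "")
p2,d2=viewer.read_camera("side");cv2.imwrite("pics/s2.png",p2[...,::-1])
cv2.imwrite("pics/m2.png",np.hstack([p[:,60:460],p2[120:312,50:250].repeat(2,0).repeat(2,1)])[...,::-1])
E
```

```text
9.5583 [0.5674 0.2416 0.1544] [0.5668 0.2431 0.1546] [-0.4051  0.3707 -0.206   1.9734  0.5477  0.6036 -2.7041] [-0.295  -0.0522 -2.8924]
held top (tool) n [-0.0107 -0.9999 -0.0022] q [-0.0086 -0.0374  0.    ] 6722 x ext [-0.0248  0.0095] z [-0.0255  0.0255]
shelf local 2347 [[ 0.0128 -0.0357 -0.0012]
 [ 0.0248  0.0001  0.0007]
 [ 0.0365  0.037   0.0022]]
(array([0.0246, 0.0008, 0.0007]), array([ 0.0093, -0.0023,  1.    ]), 2320)
lip 0
```

View pics/m2.png

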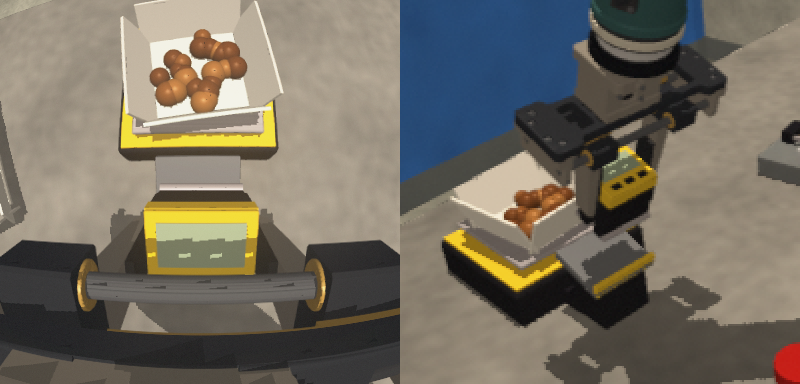

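The held readout is square in the jaws, pitch about 0.01 rad, and lines up with the shelf (shelf edge at about (198,190) in the wrist view). It is hovering over the shelf in the side crop. I lower it to contact, then slide it to the lip while watching the force.

```bash
python3 - <<'E'
from h import *
def F(n=6):
    f=[]
    for _ in range(n): f.append(env.sense()["wrist_force"]); env.pause(.015)
    return RS.T@np.mean(f,0)
def go(x,z,rate): env.movel(SH+RS@[x,0.0007,.030+z],RS@M,rate=rate)
x=.0015; go(x,.015,.08); env.pause(.15); f0=F(10); print("f0",f0)
go(x,.0045,.03); z=.0045
while z>-.006:
    z-=.0007; go(x,z,.02); f=F()-f0
    if f[2]>2.5: break
print("contact z",z,f,env.sense()["t"],RS.T@(env.sense()["ee_pos"]-SH))
f1=f
while x>-.010:
    x-=.0007; go(x,z,.02); f=F()-f0; print(round(x,4),f)
    if f[0]>4 +max(0,.6*f[2]) or abs(f[2])>12: break
s=env.sense();print(s["t"],RS.T@(s["ee_pos"]-SH),s["moment"],s["gripper_width"])
E
```

```text
f0 [-1.0723  0.0413 -2.5893]
contact z -0.00040000000000000083 [-0.2039 -0.5479  2.6365] 13.6417 [0.0016 0.0008 0.0298]
0.0008 [ 1.1311 -0.2343  2.699 ]
0.0001 [ 1.8647 -0.4288  3.3659]
-0.0006 [ 2.5076 -0.3212  4.1935]
-0.0013 [ 2.7381 -0.293   5.2497]
-0.002 [3.33   0.1657 6.3855]
-0.0027 [5.4825 0.4552 5.3817]
-0.0034 [7.7205 0.2272 4.3691]
16.0917 [-0.0021  0.0009  0.0298] [-0.0147 -1.2589  0.1734] 0.05562338730641667
```

```bash
python3 - <<'E'
from h import *
def go(x,z,rate): env.movel(SH+RS@[x,0.0007,.030+z],RS@M,rate=rate)
go(-.0027,-.0004,.02); s=env.sense();print("relieved",RS.T@s["wrist_force"],s["moment"])
effector.release(); s=env.sense(); print(s["t"],s["gripper_width"],RS.T@s["wrist_force"])
go(-.0025,.10,.12); env.pause(.2); s=env.sense(); print(s["t"],s["wrist_force"])
p,d=viewer.read_camera("wrist");Pt,P=wcloud(d,s)
def ana(n,P):
    L=(P-SH)@RS; m=(abs(L[...,2]-.066)<.010)&(abs(L[...,0])<.04)&(abs(L[...,1])<.045);Q=L[m]
    if m.sum()<40: print(n,m.sum());return
    q,nn,k=plane(Q); print(n,k,"n",nn*np.sign(nn[2]),"q",q,"rect",rect(Q))
ana("wrist",P)
pics=[p[:,60:460]]
for c in("top","side"):
    pp,dd=viewer.read_camera(c); ana(c,cloud(c,dd)); pics.append(pp)
    for nm in("yellow_readout","yellow_readout_keys","blue_readout","scoop","jar","brush"): print(c,nm,[(np.round(r["at"],4).tolist(),round(r["score"],2)) for r in tip_of(c,nm)[:1]])
cv2.imwrite("pics/m3.png",np.hstack([pics[0],pics[2][120:312,50:250].repeat(2,0).repeat(2,1)])[...,::-1])
cv2.imwrite("pics/t3.png",pics[1][...,::-1])
E
```

```text
relieved [5.4736 0.9299 2.3477] [ 0.0594 -1.1211  0.1696]
17.025 0.0915979570937576 [-0.1162 -0.2182 -0.3113]
18.2083 [ 0.4589 -0.2526 -0.2323]
wrist 3799 n [ 0.0019 -0.0019  1.    ] q [-0.0003 -0.0002  0.0671] rect (array([-1.0193, -0.1951]), array([48.5644, 55.5334]), 0.1564563661813736)
top 228 n [ 0.0096 -0.0008  1.    ] q [0.0095 0.003  0.0656] rect (array([-1.2535, -1.2383]), array([48.3036, 57.3022]), 0.31124401092529297)
top yellow_readout [([0.5951, 0.2414, 0.0696], 0.87)]
top yellow_readout_keys [([0.5529, 0.2442, 0.1243], 0.7)]
top blue_readout [([0.5861, -0.2727, 0.0277], 0.97)]
top scoop []
top jar [([0.3343, 0.2619, 0.0006], 0.61)]
top brush []
side 511 n [-0.0175  0.0061  0.9998] q [-0.0028  0.0034  0.0661] rect (array([-2.8456,  2.2783]), array([49.3905, 57.7234]), 0.07917982339859009)
side yellow_readout [([0.5893, 0.2372, 0.0706], 0.93)]
side yellow_readout_keys [([0.5561, 0.2446, 0.123], 0.72)]
side blue_readout [([0.5895, -0.2751, 0.0275], 0.94)]
side scoop [([0.7237, 0.228, 0.066], 0.84)]
side jar [([0.3435, 0.2585, -0.0041], 0.64)]
side brush [([0.4053, 0.002, 0.0], 0.9)]
```

View pics/m3.png

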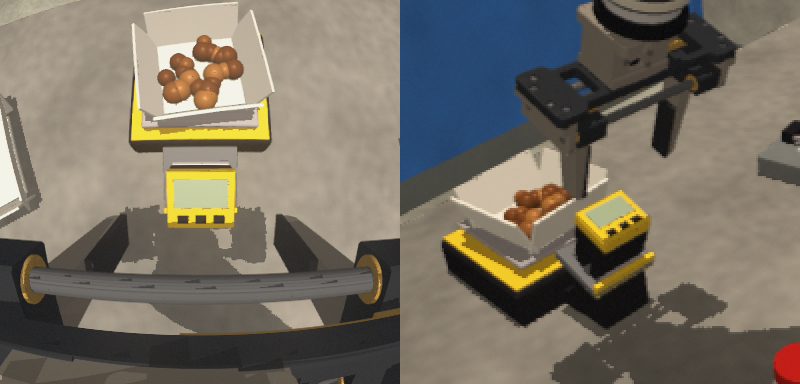

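The readout sits flat and square, keys at the lip end. I check the gap at the lip with one closer measurement.

```bash
python3 - <<'E'
from h import *
s=env.sense();p,d=viewer.read_camera("wrist");Pt,P=wcloud(d,s);L=(P-SH)@RS
def prof(n,P,p):
    L=(P-SH)@RS
    for y0 in(-.02,0,.02):
        m=(abs(L[...,1]-y0)<.004)&(abs(L[...,2])<.004)&(L[...,0]>.0)&(L[...,0]<.06); m2=(abs(L[...,1]-y0)<.004)&(abs(L[...,2]-.066)<.004)&(abs(L[...,0])<.05)
        ml=(abs(L[...,1]-y0)<.004)&(abs(L[...,2]-.007)<.005)&(L[...,0]<-.02)&(L[...,0]>-.05)
        print(n,y0,"shelf max x",np.sort(L[m][:,0])[-3:],"top x",L[m2][:,0].min() if m2.any() else 0,L[m2][:,0].max() if m2.any() else 0,"lip x",np.percentile(L[ml][:,0],[0,50,100]) if ml.any() else 0)
prof("wrist",P,p)
for c in("top","side"):
    pp,dd=viewer.read_camera(c);prof(c,cloud(c,dd),pp)
c=pp[200:280,120:190]; cv2.imwrite("pics/c4.png",cv2.resize(c,None,fx=7,fy=7,interpolation=cv2.INTER_CUBIC)[...,::-1])
E
```

```text
wrist -0.02 shelf max x [0.0365 0.0371 0.0371] top x -0.024830733490663563 0.022906175868773443 lip x 0
wrist 0 shelf max x [0.0364 0.0364 0.0365] top x -0.02580857666107003 0.02288916011790969 lip x 0
wrist 0.02 shelf max x [0.0365 0.0365 0.0366] top x -0.025700804916492688 0.022880085576098153 lip x 0
top -0.02 shelf max x [0.0365 0.0367 0.0368] top x 0.00977018376499623 0.02249836971116952 lip x 0
top 0 shelf max x [0.0365 0.0365 0.0366] top x -0.02453245374486637 0.022047309462 lip x 0
top 0.02 shelf max x [0.0362 0.0365 0.0367] top x -0.02492812234071948 0.021727568775907834 lip x 0
side -0.02 shelf max x [] top x -0.026961710432388458 0.020130843917923188 lip x [-0.0326 -0.0286 -0.0213]
side 0 shelf max x [] top x -0.0268119615586965 0.021121308396226137 lip x [-0.0335 -0.0283 -0.0214]
side 0.02 shelf max x [0.0328 0.0333 0.0341] top x -0.026558328671048972 0.020379292985503363 lip x [-0.0328 -0.0267 -0.0225]
```

View pics/c4.png

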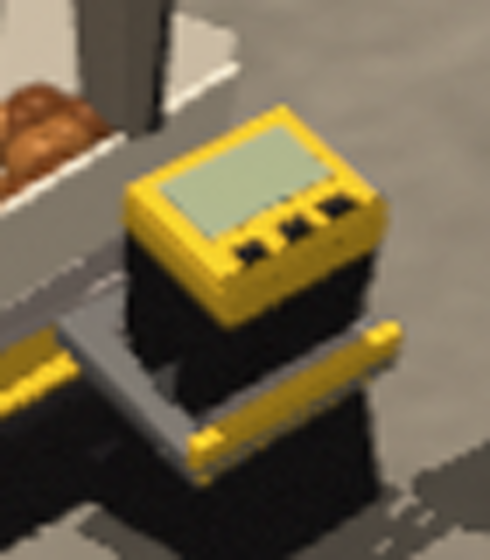

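View pics/t3.png

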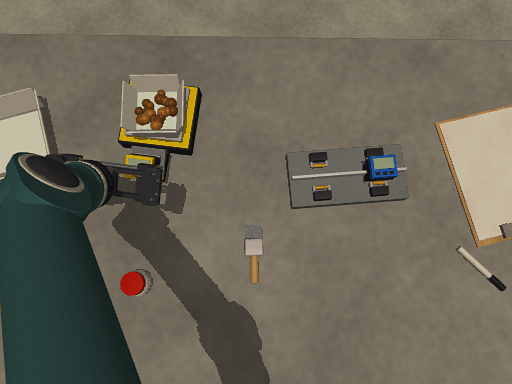

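The crop shows the readout against the lip: the light strip at about (290,380) is its bead just behind the lip. Wrist depth leaves 13.8 mm of free shelf behind it, against 14 mm if it touches. The top view shows blue still on the rail and the jar, brush and scoop where they were.

```bash
python3 - <<'E'
from station import env, workorder
print(env.sense()["t"]); print(workorder.finish_job())
E
```

```text
19.1083
the job is handed in; nothing more can be done
None
```

I pulled the yellow readout straight up off the rail and set it on the sloped shelf, with its keys at the lip end. The job was handed in at 19.1 s on the robot's clock, with the gripper open and clear.

**How it was placed:** I gripped it at 55 N across its y sides and lowered it until it just touched the shelf. I then slid it down against the lip until the force rose to about 8 N, eased off, and released it.

**Last checks**
- **Flat and square:** wrist depth shows it within about 0.003 rad of the shelf plane, turned by less than 0.01 rad and centred across the width within about 1 mm.
- **Against the lip:** the free shelf behind it measured 13.8 mm, against 14 mm if it touches.
- **Everything else:** blue is still on the rail, and the scoop, jar and brush look unmoved.

**Disagreements:** the top and side cameras differed by 2–4 mm on the readout's position, and the side camera put its tilt at about 0.02 rad. I put both down to calibration. In the final top picture the network did not find the scoop or the brush, though both are plainly visible there, and the side camera found both in place.

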